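Offer up the lamp-house cover

TASK

Push the red spring slide of the blue dispenser fully home so that it shoves the cream cover plate out from under the clear roof, then pick the cover up by its black rib and hold it level about 1 cm above the open lamp house, each of its three holes straight over its threaded hole (two at one end, one at the other), so that the screws could be put in. Finish while still holding it there, steady and not touching the lamp house: do not put it down or let go. Do not bang the cover on the lamp house, and leave everything else on the bench where it is.

Things in the scene. Friction and masses are not known exactly. Their poses are not given: they have to be found in the camera images.
- dispenser: Fixed blue dispenser, 185 (x) by 92 (y) by 49 mm high. Origin: its underside on the centre line; the cover comes out along its +x. Clear roof (top 49 mm above the bench, 12 mm slot along the middle) and side walls from x = -62.5 to +15 mm; open landing deck with 10 mm high rails (lower than the cover's top) from there to +122.5, a 3 mm lip at the end. Floor 6 mm thick.
- ejector (a joint): Travel of the red spring ejector slide in m: 0 = sprung back (start), 0.072 = fully home. It moves along the dispenser's +x and shoves the cover about as far (1.5 mm less). The spring pushes back with 1.2 N at the start, 4.1 N at full travel; let go, it returns by itself and the cover stays out on the deck.
- ejector_tab (a point): Centre of the rear face (to push on, along the dispenser's +x) of the ejector's red upright tab, which stands above the clear roof: 8 thick (x), 32 wide (y), from 52 to 80 mm above the bench; this point is 66 mm above the bench.
- cover: Loose cream cover plate, 90 (x) by 76 (y) by 5 mm, about 120 g, with three 10 mm holes and a black grip rib in the middle of its top: 36 long (x), 14 wide (y), 24 high. Origin: centre of the plate's underside. It starts at the dispenser's origin, on its floor, axes parallel (2 mm side play), its front 30 mm sticking out; the rib is under the clear roof until the ejector has pushed it out.
- cover_grip (a point): Centre of the top of the cover's black rib, 29 mm above the plate's underside, straight above the cover's origin. Pinch the rib across its 14 mm width (cover's y).
- lamp_house: Fixed lamp house: open-topped cream box 110 (x) by 90 (y) by 48 mm high, walls 6 mm, a lamp board inside, a black socket on its +x end. Origin: centre of the underside. Three bosses with brass threaded inserts end flush with the rim (48 mm above the bench).
- cover_hole0 (a point): Centre of the cover's 10 mm hole 0, at the level of the plate's underside: x = -34, y = +26 mm in the cover's frame. It belongs over house_hole0: two holes at one end, one at the other, so only one way round fits.
- house_hole0 (a point): Mouth of the lamp house's threaded hole 0 (brass, for a 3 mm screw), at the rim's height: x = -34, y = +26 mm in the lamp house's frame, 48 mm above the bench.
- cover_hole1 (a point): Centre of the cover's 10 mm hole 1, at the level of the plate's underside: x = -34, y = -26 mm in the cover's frame. It belongs over house_hole1: two holes at one end, one at the other, so only one way round fits.
- house_hole1 (a point): Mouth of the lamp house's threaded hole 1 (brass, for a 3 mm screw), at the rim's height: x = -34, y = -26 mm in the lamp house's frame, 48 mm above the bench.
- cover_hole2 (a point): Centre of the cover's 10 mm hole 2, at the level of the plate's underside: x = +34, y = 0 mm in the cover's frame. It belongs over house_hole2: two holes at one end, one at the other, so only one way round fits.
- house_hole2 (a point): Mouth of the lamp house's threaded hole 2 (brass, for a 3 mm screw), at the rim's height: x = +34, y = 0 mm in the lamp house's frame, 48 mm above the bench.
- clamp_meter: Loose orange and black clamp meter, 190 by 74 by 36 mm, lying on the bench. Origin: its underside (or middle), z up. To be left alone.
- pen: Loose clear pen with a blue cap, 145 by 10 by 10 mm, lying on the bench. Origin: its underside (or middle), z up. To be left alone.
- objective: Loose metal objective lens standing upright, 26 mm wide, 44 mm high. Origin: its underside (or middle), z up. To be left alone.
- slide_box: Loose green slide box, 82 by 55 by 30 mm. Origin: its underside (or middle), z up. To be left alone.
- screw_dish: Loose white dish with screws, 70 mm wide, 18 mm high. Origin: its underside (or middle), z up. To be left alone.
- screwdriver: Loose screwdriver lying on the bench, along its x. Origin: its underside (or middle), z up. To be left alone.
- wash_bottle: Loose white bottle with blue cap, 60 mm wide, 160 mm high. Origin: its underside (or middle), z up. To be left alone.
Not all that is in view belongs to the job. Leave any pink or yellow look-alike of the cover alone.

How it is judged:
On the way, in this order (a step that is already met when the one before it is completed fails the run):
1. the ejector slide is pressed home (68 of its 72 mm or more) and the cover has been pushed out on the deck (value of joint ejector above 0.068 m and x of cover in the frame of dispenser above 0.062 m), for 0.05 s.
2. the cover is picked up in the fingers (height (world z) of cover above 0.03 m and contact force between the fingers and cover above 1 N), for 0.2 s.
At the end, for the whole second after the job is handed in: The cover is held in the fingers, still (under 20 mm/s and 0.15 rad/s), level within 0.09 rad, touching neither lamp house nor dispenser, each of its three holes within 3.5 mm sideways of its threaded hole, and its underside 3 to 20 mm above the lamp house's rim at every hole (horizontal distance between cover_hole0 and house_hole0 below 0.0035 m and z of cover_hole0 in the frame of lamp_house between 0.051 and 0.068 m and horizontal distance between cover_hole1 and house_hole1 below 0.0035 m and z of cover_hole1 in the frame of lamp_house between 0.051 and 0.068 m and horizontal distance between cover_hole2 and house_hole2 below 0.0035 m and z of cover_hole2 in the frame of lamp_house between 0.051 and 0.068 m and angle between cover's own z axis and vertical below 0.09 rad and contact force between the fingers and cover above 1 N and contact force between cover and lamp_house below 0.2 N and contact force between cover and dispenser below 0.2 N and linear speed of cover below 0.02 m/s and angular speed of cover below 0.15 rad/s); the arm keeps its last pose, push and grip.
It fails at once if the cover is banged on the lamp house (over 6 N) (contact force between cover and lamp_house above 6 N).
It fails at once if a bystander is shifted by more than 30 mm (distance of any of clamp_meter, pen, objective, slide_box, screw_dish, screwdriver, wash_bottle from where it was at the start of the episode above 0.03 m).
It also fails if it takes over 54 s, if anything falls off the work surface, if the arm or the gripper's body presses on something with over 40 N, if the wrist force passes 120 N, or if a joint passes its speed limit or range.

ROBOT

A 7-joint arm with a two-finger parallel gripper is mounted at the origin on the work surface. World frame = base frame: x ahead of the robot, y to its left, z up, the work surface at z = 0. Lengths are in m, angles in rad, forces in N, time in s.
With the tool pointing down it reaches from about 0.4 to 0.85 m from the base axis. Payload 10.4 kg.
Tool frame: the origin (TCP) lies on the centre line of the jaws, within the pads' length; the fingertips stand 8 mm ahead of it and the grasp point (between the pads) lies 11 mm behind it; z points along the fingers, y is the line along which they close (so a half turn about z gives the same grasp; the last joint's range is limited). The gripper opens to 85 mm and grips with 20 to 120 N. Pads are 22 mm wide; open, the fingers measure 114 mm over their backs; the gripper's body (76 mm by 85 mm) begins 54 mm behind the grasp point. The pads swing forward as they close: fully open they stand 13 mm farther back than shut.
Start: joints at [-1.216, 0.332, -0.065, 1.46, 0.022, 1.35, -0.088], TCP at [0.231, 0.581, 0.239] pointing down, gripper open.
Joint ranges: [-2.6, 2.6], [-0.5, 2.12], [-1.47, 1.34], [0.16, 2.42], [-1.27, 4.41], [0.06, 2.06], [-2.6, 2.6]. Speed limits (rad/s): [2.22, 2.22, 2.79, 2.79, 3.14, 3.14, 3.14].

INTERFACE

Orientations are given as [roll, pitch, yaw] about the fixed x, y, z axes, in that order (R = Rz(yaw) Ry(pitch) Rx(roll)).
In Python, from rig import robot gives the robot as it stands.
- The arm moves only by the tool apply_moves, never from a script. Its arguments are lists of equal length, an entry for each row: "rotation": the turn, a rotation vector about the tool's x, y, z in units of 0.08 rad (1.0 is 0.08 rad), a list of three; "xyz": the shift along the tool's x, y, z in units of 4 cm (1.0 is 4 cm), a list of three; "gripper": the closure, from -1 (fully open) to 1 (shut). A call has 1 to 20 rows; each row shifts and turns the commanded pose from where the row before left it, along the tool's axes as they then stand; what a row does not reach is not made up. A row lasts 1/12 s, in which the tool goes at most 41.7 mm and 7.16 degrees, less where a joint would pass 70% of its speed; a pose out of reach is approached as far as the arm can. A call with a number of a shift or a turn outside -1 to 1 is refused whole. A call with a gripper value outside its range is refused whole. The fingers move at their own pace and stop on an object; "squeeze" is the grip in N (left out, the last holds). Time passes only in rows, so rows that do not move let the fingers close. It gives the time, the measured TCP pose, the force, the opening and the grip force at its end, in the units of the state.
- robot.sense(): the state, without advancing time (a new reading comes with each control period).
- robot.capture(name): name is "side" or "top"; returns a dict with "frame" (420x560x3 uint8, red, green, blue), "fx", "fy", "cx", "cy" (pixels), "k1" (the pictures are not rectified: a ray, as slopes to the right and down, at radius r is drawn at 1 + k1 r^2 times it, then the intrinsics apply), "position" and "rotation" of the camera in the world. Camera axes: x right, y up, looking along -z (the intrinsics and any distortion apply to the point x, -y, -z); pixel columns grow to the right and rows downward; lengths in m; the calibration is good to about 2 mm. A picture is of the moment at which its call begins. There is no depth.
- robot.close_job(): hands the job in; it is judged then, once.
The state is a dict: "clock": time; "joint_pos": joint angles; "qd": joint speeds; "effort": joint torques, N m; "tcp_pos": TCP position; "tcp_rot": TCP orientation; "wrist_force": force on the tool from outside, world axes, zero at the start; "wrist_torque": the same for the moment, N m; "grip_width": opening from 0.0 (shut) to 1.0 (fully open); "gripper_force": force on a finger pad.
Only numpy, scipy, OpenCV 4.12 (cv2) and the standard library are available. Lean on these libraries where they do the work, as an engineer would, in place of code of your own. Each camera call takes 0.05 s, during which the arm holds its last target. There are 200 camera calls.

## Working session

There is one attempt and no reset: what is moved stays moved. The work goes in short steps, Python scripts to look and compute and a tool call to move; the robot and the scene stay as the last step left them, time stands still between calls to the robot, and variables do not carry over. Pictures are saved under pics/ and viewed, at most 10 in all, crops included, and the job is handed in when it is done.

Besides the shell and the picture viewer there is one more tool, called after "Call:" as name(argument=value, ...), one argument or row to a line, values as JSON. apply_moves: Moves the arm, as the interface text tells. Shifts and turns lie within -1 to 1; 1 stands for 4 cm of shift or 0.08 rad of turn. Its arguments: {"type":"object","properties":{"rotation":{"type":"array","items":{"type":"array","items":{"type":"number","minimum":-1,"maximum":1}}},"xyz":{"type":"array","items":{"type":"array","items":{"type":"number","minimum":-1,"maximum":1}}},"gripper":{"type":"array","items":{"type":"number"}},"squeeze":{"type":"number"}},"required":["rotation","xyz","gripper"]}

```bash
mkdir -p pics
cat > h.py <<'E'
import numpy as np, cv2
from rig import robot
def cap(n,save=None):
    c=robot.capture(n)
    if save: cv2.imwrite(f'pics/{save}.png',c['frame'][:,:,::-1])
    return c
def ray(c,u,v):
    x,y=(u-c['cx'])/c['fx'],(v-c['cy'])/c['fy']
    a,b=x,y
    for _ in range(20):
        s=1+c['k1']*(a*a+b*b); a,b=x/s,y/s
    return np.array(c['position']),np.array(c['rotation'])@np.array([a,-b,-1])
def onz(c,u,v,z):
    o,d=ray(c,u,v); return o+d*(z-o[2])/d[2]
def proj(c,p):
    q=np.array(c['rotation']).T@(np.array(p)-c['position']); a,b=q[0]/-q[2],-q[1]/-q[2]
    s=1+c['k1']*(a*a+b*b); return np.array([c['cx']+c['fx']*a*s,c['cy']+c['fy']*b*s])
E
python3 - <<'E'
from h import *
for n in('top','side'):
    c=cap(n,n+'0'); print(n,c['position'],np.array(c['rotation']).round(3).tolist(),c['fx'],c['k1'],c['cx'],c['cy'])
s=robot.sense();print(s)
E
```

```text
top [ 0.36996163 -0.01717871  1.2453826 ] [0.157, -0.012, -1.578] 449.1599198050895 -0.03182031571220962 281.37867460844825 211.932435556168
side [ 0.09195143 -1.07875896  0.77203783] [1.018, 0.01, -0.394] 408.31854579235187 -0.08918932499114048 284.80310689142976 212.05120193548996
{'clock': 0.1, 'joint_pos': array([-1.21562495,  0.33279961, -0.06471761,  1.46086962,  0.021628  ,
        1.34989029, -0.08848671]), 'qd': array([-0.00280642, -0.00306282, -0.00153011, -0.00215765, -0.00095819,
       -0.00057081,  0.00059059]), 'effort': array([ 1.49065141e-03, -6.26750708e+01,  4.92994627e-02, -3.92427957e+01,
        1.63745438e-02,  6.99610740e-03,  5.04681122e-05]), 'tcp_pos': array([0.23041152, 0.58062546, 0.23859533]), 'tcp_rot': array([-3.14032480e+00,  7.92290356e-05,  2.76387689e+00]), 'wrist_force': array([-0.11160973,  0.50228574, -0.70209005]), 'wrist_torque': array([ 0.02933373, -0.03085175,  0.02607944]), 'gripper_force': 0.0, 'grip_width': 0.9982604572341988}
```

View pics/top0.png

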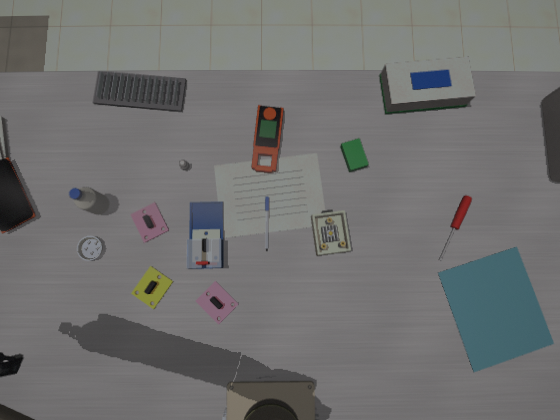

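View pics/side0.png

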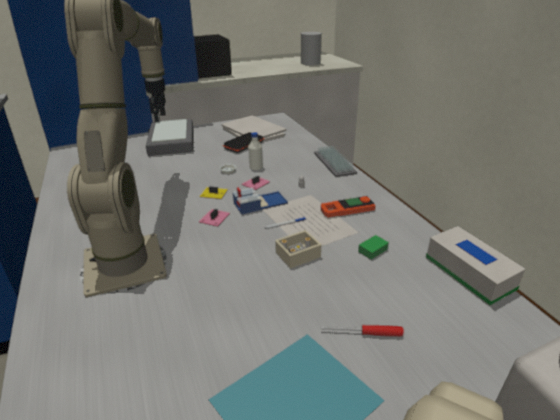

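The top view shows the dispenser at about (207,235), with the red tab at its lower end (204,263) and the landing deck above it. The lamp house is at (332,233), with its black socket at (327,211). The cover candidates are the cream plate under the clear roof (207,248), pink plates at (150,222) and (217,302), and a yellow one at (152,287). The cream one in the blue dispenser fits the description. I'll confirm it in an enlarged crop.

```bash
python3 - <<'E'
s=open('h.py').read()
s=s.replace("    if save","    from scipy.spatial.transform import Rotation as R\n    c['rotation']=R.from_euler('xyz',c['rotation']).as_matrix()\n    if save",1)
open('h.py','w').write(s)
E
python3 - <<'E'
from h import *
c=cap('top'); f=c['frame'][190:290,180:360]
cv2.imwrite('pics/crop1.png',cv2.resize(f[:,:,::-1],None,fx=4.4,fy=4.4,interpolation=cv2.INTER_CUBIC))
hsv=cv2.cvtColor(c['frame'],cv2.COLOR_RGB2HSV)
def blob(m,x0,y0,x1,y1):
    k=np.zeros_like(m);k[y0:y1,x0:x1]=m[y0:y1,x0:x1]
    p=np.argwhere(k)[:,::-1].astype(np.float32); return p,cv2.minAreaRect(p)
m=cv2.inRange(hsv,(105,90,40),(125,255,255)); p,r=blob(m,183,195,232,280); print('blue',len(p),r,cv2.boxPoints(r).tolist())
m=cv2.inRange(hsv,(0,120,80),(8,255,255))|cv2.inRange(hsv,(172,120,80),(180,255,255)); p,r=blob(m,183,240,232,280); print('red',len(p),r,p.mean(0))
for z in(.0,.049,.08): print(onz(c,207,235,z),onz(c,332,233,z))
E
```

```text
blue 590 ((206.0, 236.5), (61.0, 32.0), 90.0) [[190.0, 206.0], [222.0, 206.0], [222.0, 267.0], [190.0, 267.0]]
red 34 ((201.5, 262.5), (3.0, 11.0), 90.0) [201.97058 262.41177]
[0.50327248 0.17415095 0.        ] [ 0.50678091 -0.17415353  0.        ]
[0.49802732 0.16662302 0.049     ] [ 0.50139771 -0.16797731  0.049     ]
[0.49470895 0.16186045 0.08      ] [ 0.49799201 -0.1640699   0.08      ]
```

View pics/crop1.png

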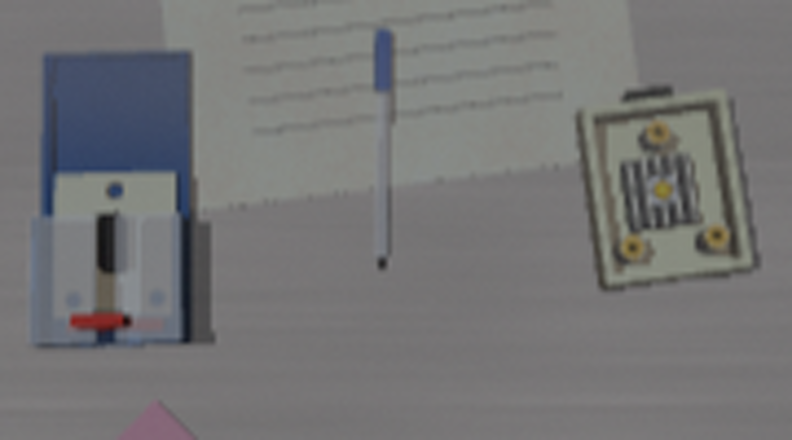

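The crop shows the cream plate in the dispenser, with one front hole at crop (114,190) and rear holes at (74,300) and (157,298). That puts the tab at the rear, (100,321). The house bosses are at (656,133), (633,247) and (716,236): one at the socket end and two at the near end. This confirms it's the cream cover and not the pink or yellow ones.

Run:
```python
from h import *
c=cap('top'); hsv=cv2.cvtColor(c['frame'],cv2.COLOR_RGB2HSV)
q=lambda x,y:(180+(x+.5)/4.4-.5,190+(y+.5)/4.4-.5)
m=cv2.inRange(hsv,(12,90,70),(30,255,255))
n,l,st,ce=cv2.connectedComponentsWithStats(m[210:262,308:356])
H=[]
for i in range(1,n):
    if st[i,4]>=4: print('brass',st[i,4],ce[i]+[308,210],onz(c,*(ce[i]+[308,210]),.048))
h=[onz(c,*q(*p),.048)[:2] for p in((656,133),(633,247),(716,236))]
print('house hand',h, 'side',np.linalg.norm(h[1]-h[2]))
d=h[0]-(h[1]+h[2])/2;print(np.hypot(*d),np.degrees(np.arctan2(d[1],d[0])),(h[0]+(h[1]+h[2])/2)/2)
for nme,p,z in(('hole front',(114,190),.011),('rearL',(74,300),.011),('rearR',(157,298),.011),('deck far L',(43,54),.016),('deck far R',(191,52),.016),('roof far L',(32,216),.049),('tab L',(70,321),.08),('tab R',(131,320),.08),('roof nearL',(32,346),.049)):
    print(nme,onz(c,*q(*p),z))
# side view red tab
s=cap('side','x');hs=cv2.cvtColor(s['frame'],cv2.COLOR_RGB2HSV)
m=cv2.inRange(hs,(0,120,60),(8,255,255))|cv2.inRange(hs,(172,120,60),(180,255,255));k=np.argwhere(m[180:215,225:265])[:,::-1]+[225,180]
print(len(k),k.mean(0),k.min(0),k.max(0))
for x in(.41,.42,.43,.44): print(x,proj(s,[x,.17,.066]))
f=s['frame'][175:275,215:335]
cv2.imwrite('pics/crop2.png',cv2.resize(f[:,:,::-1],None,fx=6,fy=6,interpolation=cv2.INTER_CUBIC))
```

```text
brass 14 [329.14285714 219.5       ] [ 0.53813948 -0.16128981  0.048     ]
brass 11 [330.18181818 232.81818182] [ 0.50202931 -0.16322461  0.048     ]
brass 14 [342.5        243.28571429] [ 0.47366322 -0.19558417  0.048     ]
brass 15 [323.46666667 245.73333333] [ 0.46746305 -0.14441654  0.048     ]
house hand [array([ 0.53721837, -0.16008349]), array([ 0.46741829, -0.14444396]), array([ 0.47376191, -0.19515993])] side 0.051111168971710245
0.06733330878449723 8.298688931666238 [ 0.50390423 -0.16494272]
hole front [0.50822898 0.17664697 0.011     ]
rearL [0.43958908 0.2002679  0.011     ]
rearR [0.44053952 0.14867565 0.011     ]
deck far L [0.59423688 0.22232637 0.016     ]
deck far R [0.59500885 0.12890359 0.016     ]
roof far L [0.48838882 0.22013603 0.049     ]
tab L [0.42343441 0.19020152 0.08      ]
tab R [0.42381874 0.15445517 0.08      ]
roof nearL [0.41002776 0.21823415 0.049     ]
15 [238.46666667 192.66666667] [237 188] [240 203]
0.41 [234.62672696 193.3780697 ]
0.42 [237.30897368 192.83174669]
0.43 [239.98045829 192.28784873]
0.44 [242.64118086 191.74637265]
```

View pics/crop2.png

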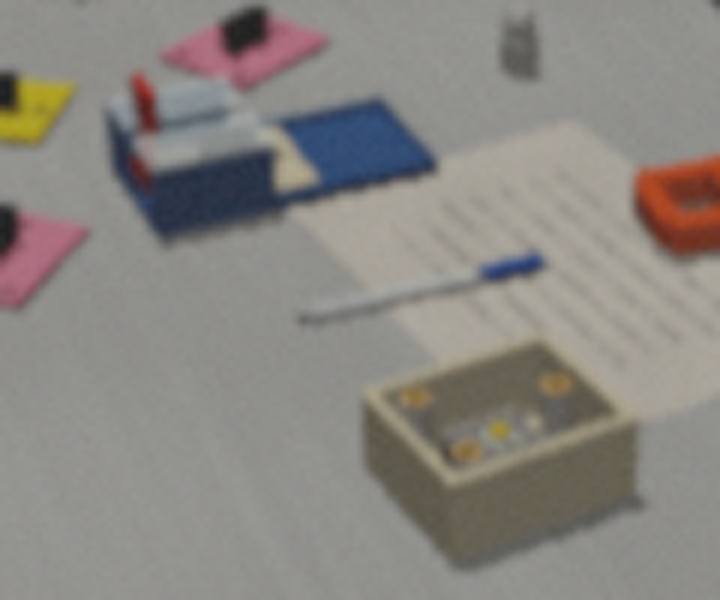

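The side view confirms the tab stands upright at the roof's rear, near crop (145,100), and the deck is clear. The numbers agree: the dispenser is at about (0.4735, 0.1745) with 1° yaw, the tab's rear face at x≈0.4195, and the house at (0.504, −0.1655) with 7.1° yaw. I'm setting out now.

Call:
apply_moves(
  rotation=[
    [0,0,-1],
    [0,0,-1],
    [0,0,-1],
    [0,0,-1],
    [0,0,-0.94],
    [0,0,0],
    [0,0,0],
    [0,0,0],
    [0,0,0],
    [0,0,0],
    [0,0,0],
    [0,0,0],
    [0,0,0],
    [0,0,0],
    [0,0,0],
    [0,0,0],
    [0,0,0],
    [0,0,0],
    [0,0,0],
    [0,0,0],
  ],
  xyz=[
    [0,0,0],
    [0,0,0],
    [0,0,0],
    [0,0,0],
    [0,0,0],
    [-0.26,-0.73,0],
    [-0.26,-0.73,0],
    [-0.26,-0.73,0],
    [-0.26,-0.73,0],
    [-0.26,-0.73,0],
    [-0.26,-0.73,0],
    [-0.26,-0.73,0],
    [-0.26,-0.73,0],
    [-0.26,-0.73,0],
    [-0.26,-0.73,0],
    [-0.26,-0.73,0],
    [-0.26,-0.73,0],
    [-0.26,-0.73,0],
    [-0.26,-0.73,0],
    [0,0,0],
  ],
  gripper=[1,1,1,1,1,1,1,1,1,1,1,1,1,1,1,1,1,1,1,1],
  squeeze=40,
)

```text
clock: 1.92
tcp_pos: [0.3851, 0.1694, 0.2395]
tcp_rot: [-3.141, 0.001, -3.131]
wrist_force: [0.7, 0.2, 0.4]
grip_width: 0.0
gripper_force: 0.0
```

Call:
apply_moves(
  rotation=[
    [0,0,0],
    [0,0,0],
    [0,0,0],
    [0,0,0],
    [0,0,0],
    [0,0,0],
    [0,0,0],
    [0,0,0],
    [0,0,0],
    [0,0,0],
    [0,0,0],
  ],
  xyz=[
    [0.2,0.07,0],
    [0,0,0.54],
    [0,0,0.54],
    [0,0,0.54],
    [0,0,0.54],
    [0,0,0.54],
    [0,0,0.54],
    [0,0,0.54],
    [0,0,0.5],
    [0,0,0],
    [0,0,0],
  ],
  gripper=[1,1,1,1,1,1,1,1,1,1,1],
)

```text
clock: 2.83
tcp_pos: [0.3741, 0.178, 0.0678]
tcp_rot: [-3.141, -0.002, -3.123]
wrist_force: [0.2, 0.8, 0.9]
grip_width: -0.002
gripper_force: 0.0
```

Run:
```python
from h import *
s=cap('side'); print(robot.sense()['tcp_pos'])
f=s['frame'][140:260,190:310]
cv2.imwrite('pics/crop3.png',cv2.resize(f[:,:,::-1],None,fx=5,fy=5,interpolation=cv2.INTER_CUBIC))
```

```text
[0.37493337 0.17826672 0.06877963]
```

View pics/crop3.png

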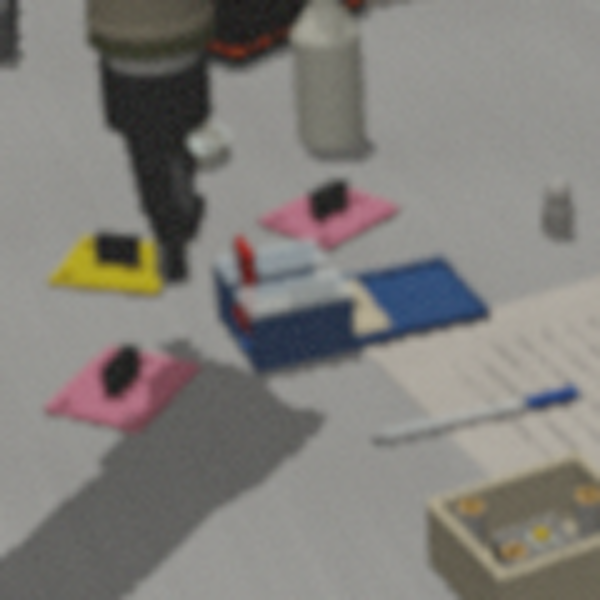

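The fingertips, at crop (172,278), are behind the tab at (245,262) and level with it. The arm's y is about 5 mm too far left, so I'll correct that and push.

Call:
apply_moves(
  rotation=[
    [0,0,0],
    [0,0,0],
    [0,0,0],
    [0,0,0],
    [0,0,0],
    [0,0,0],
    [0,0,0],
    [0,0,0],
    [0,0,0],
    [0,0,0],
    [0,0,0],
    [0,0,0],
    [0,0,0],
    [0,0,0],
  ],
  xyz=[
    [0,-0.14,0.05],
    [-0.2,0,0],
    [-0.2,0,0],
    [-0.2,0,0],
    [-0.2,0,0],
    [-0.2,0,0],
    [-0.2,0,0],
    [-0.2,0,0],
    [-0.2,0,0],
    [-0.2,0,0],
    [-0.2,0,0],
    [-0.2,0,0],
    [0,0,0],
    [0,0,0],
  ],
  gripper=[1,1,1,1,1,1,1,1,1,1,1,1,1,1],
)

```text
clock: 4.05
tcp_pos: [0.4635, 0.1733, 0.0659]
tcp_rot: [-3.141, -0.0, -3.125]
wrist_force: [-3.2, 0.8, 1.7]
grip_width: -0.002
gripper_force: 1.6
```

Run:
```python
from h import *
c=cap('top'); s=robot.sense();print(s['tcp_pos'],s['tcp_rot'],s['wrist_force'])
f=c['frame'][150:290,150:290]
cv2.imwrite('pics/crop4.png',cv2.resize(f[:,:,::-1],None,fx=4.2,fy=4.2,interpolation=cv2.INTER_CUBIC))
```

```text
[0.46314751 0.17331448 0.0659576 ] [-3.14144367e+00 -3.17329876e-04 -3.12422309e+00] [-3.03777684  0.38058793  0.66609465]
```

View pics/crop4.png

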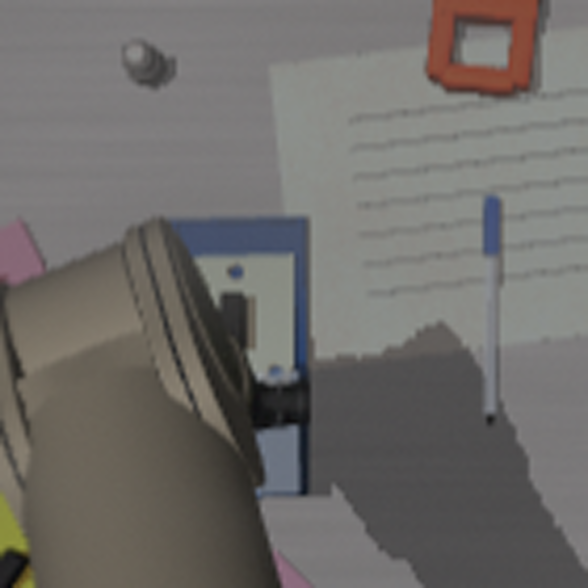

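The cover is sliding out, with its front hole at crop (235,271), and the spring reads about 3 N. I'll keep pushing until the stop shows in the force.

Call:
apply_moves(
  rotation=[
    [0,0,0],
    [0,0,0],
    [0,0,0],
    [0,0,0],
    [0,0,0],
  ],
  xyz=[
    [-0.12,0,0],
    [-0.12,0,0],
    [-0.12,0,0],
    [-0.05,0,0],
    [0,0,0],
  ],
  gripper=[1,1,1,1,1],
)

```text
clock: 4.52
tcp_pos: [0.4799, 0.1736, 0.0659]
tcp_rot: [-3.141, -0.0, -3.124]
wrist_force: [-3.7, 0.8, -0.0]
grip_width: -0.001
gripper_force: 1.9
```

Call:
apply_moves(
  rotation=[
    [0,0,0],
    [0,0,0],
    [0,0,0],
  ],
  xyz=[
    [-0.05,0,0],
    [0,0,0],
    [0,0,0],
  ],
  gripper=[1,1,1],
)

```text
clock: 4.77
tcp_pos: [0.4815, 0.1736, 0.066]
tcp_rot: [-3.142, -0.0, -3.124]
wrist_force: [-3.7, 1.1, -1.6]
grip_width: -0.003
gripper_force: 2.0
```

```bash
cat > hole.py <<'E'
from h import *
c=cap('top');f=c['frame'];s=robot.sense();print(s['clock'],s['tcp_pos'],s['tcp_rot'],s['wrist_force'])
hsv=cv2.cvtColor(f,cv2.COLOR_RGB2HSV)
m=cv2.inRange(hsv,(100,60,30),(130,255,255))[195:260,188:228]
n,l,st,ce=cv2.connectedComponentsWithStats(m)
for i in range(1,n):
    if st[i,4]<40: print(st[i,4],ce[i]+[188,195],onz(c,*(ce[i]+[188,195]),.0085))
E
python3 hole.py
```

```text
4.8167 [0.48149716 0.17365192 0.06596931] [-3.14156177e+00 -2.17062459e-04 -3.12409766e+00] [-4.71621819  0.60968225 -1.78733835]
5 [205.8 208.6] [0.57632829 0.17754278 0.0085    ]
8 [214.875 232.875] [0.50814348 0.15118153 0.0085    ]
32 [221.5 251.5] [0.45658887 0.13220486 0.0085    ]
```

Call:
apply_moves(
  rotation=[
    [0,0,0],
    [0,0,0],
    [0,0,0],
  ],
  xyz=[
    [-0.05,0,0],
    [0,0,0],
    [0,0,0],
  ],
  gripper=[1,1,1],
)

```text
clock: 5.07
tcp_pos: [0.4835, 0.1737, 0.066]
tcp_rot: [-3.142, -0.0, -3.124]
wrist_force: [-3.4, 0.6, -2.1]
grip_width: 0.003
gripper_force: 2.0
```

Call:
apply_moves(
  rotation=[
    [0,0,0],
    [0,0,0],
    [0,0,0],
  ],
  xyz=[
    [-0.05,0,0],
    [0,0,0],
    [0,0,0],
  ],
  gripper=[1,1,1],
)

```text
clock: 5.32
tcp_pos: [0.4843, 0.1737, 0.0659]
tcp_rot: [-3.141, -0.003, -3.124]
wrist_force: [-11.0, -0.4, 4.4]
grip_width: 0.002
gripper_force: 5.5
```

```bash
python3 hole.py
```

```text
5.3667 [0.48432589 0.17368013 0.06595966] [-3.14123122e+00 -2.75247895e-03 -3.12389788e+00] [-10.2850668   -0.65025663   3.73047785]
17 [205.82352941 202.82352941] [0.59269113 0.17778919 0.0085    ]
1 [215. 202.] [0.5948894  0.15219072 0.0085    ]
1 [218. 202.] [0.59484378 0.14380797 0.0085    ]
5 [205.8 207.6] [0.57915621 0.17759657 0.0085    ]
7 [214.85714286 231.71428571] [0.51137152 0.15128046 0.0085    ]
35 [221.51428571 250.74285714] [0.45866783 0.13219208 0.0085    ]
```

The force step to 11 N marks the stop, so the slide is home and the cover is out: front hole at (0.579,0.178), rear-right hole at (0.511,0.151), centre about (0.545,0.177). Next I retract, rise and partly open the fingers.

Call:
apply_moves(
  rotation=[
    [0,0,0],
    [0,0,0],
    [0,0,0],
    [0,0,0],
    [0,0,0],
    [0,0,0],
    [0,0,0],
    [0,0,0],
    [0,0,0],
    [0,0,0],
    [0,0,0],
    [0,0,0],
    [0,0,0],
    [0,0,0],
  ],
  xyz=[
    [0.2,0,0],
    [0.3,0,0],
    [0.3,0,0],
    [0.3,0,0],
    [0.3,0,0],
    [0.3,0,0],
    [0.3,0,0],
    [0.3,0,0],
    [0.2,0,0],
    [0,0,-0.5],
    [0,0,-0.5],
    [0,0,-0.5],
    [0,0,0],
    [0,0,0],
  ],
  gripper=[1,1,1,1,1,1,1,1,1,1,1,0,0,0],
)

```text
clock: 6.53
tcp_pos: [0.387, 0.1725, 0.1274]
tcp_rot: [3.139, 0.004, -3.124]
wrist_force: [0.2, -0.2, 0.4]
grip_width: 0.421
gripper_force: 0.0
```

```bash
python3 hole.py
```

```text
6.5833 [0.38625627 0.17214454 0.12641357] [ 3.14049628e+00  1.83786419e-03 -3.12440972e+00] [-0.52232278 -0.14490219 -0.3891828 ]
1 [216. 202.] [0.59487418 0.14939644 0.0085    ]
5 [205.8 207.6] [0.57915621 0.17759657 0.0085    ]
9 [196.33333333 232.11111111] [0.51055218 0.20248959 0.0085    ]
8 [215.125 231.875] [0.51092029 0.1505329  0.0085    ]
```

Call:
apply_moves(
  rotation=[
    [0,0,0],
    [0,0,0],
    [0,0,0],
    [0,0,0],
    [0,0,0],
    [0,0,0],
    [0,0,0],
    [0,0,0],
    [0,0,0],
    [0,0,0],
    [0,0,0],
    [0,0,0],
    [0,0,0],
    [0,0,0],
  ],
  xyz=[
    [-0.5,0.04,0],
    [-0.5,0,0],
    [-0.5,0,0],
    [-0.5,0,0],
    [-0.5,0,0],
    [-0.5,0,0],
    [-0.5,0,0],
    [-0.46,0,0],
    [0,0,0.5],
    [0,0,0.5],
    [0,0,0.5],
    [0,0,0.25],
    [0,0,0],
    [0,0,0],
  ],
  gripper=[0,0,0,0,0,0,0,0,0,0,0,0,0,0],
)

```text
clock: 7.75
tcp_pos: [0.5438, 0.1761, 0.0558]
tcp_rot: [-3.141, -0.001, -3.124]
wrist_force: [-0.1, -0.1, -0.0]
grip_width: 0.498
gripper_force: 0.0
```

Run:
```python
from h import *
s=cap('side'); print(robot.sense()['tcp_pos'],robot.sense()['tcp_rot'])
f=s['frame'][140:240,220:320]
cv2.imwrite('pics/crop5.png',cv2.resize(f[:,:,::-1],None,fx=6,fy=6,interpolation=cv2.INTER_CUBIC))
```

```text
[0.54445409 0.17641288 0.05670126] [ 3.14139924e+00  7.04646008e-04 -3.12426582e+00]
```

View pics/crop5.png

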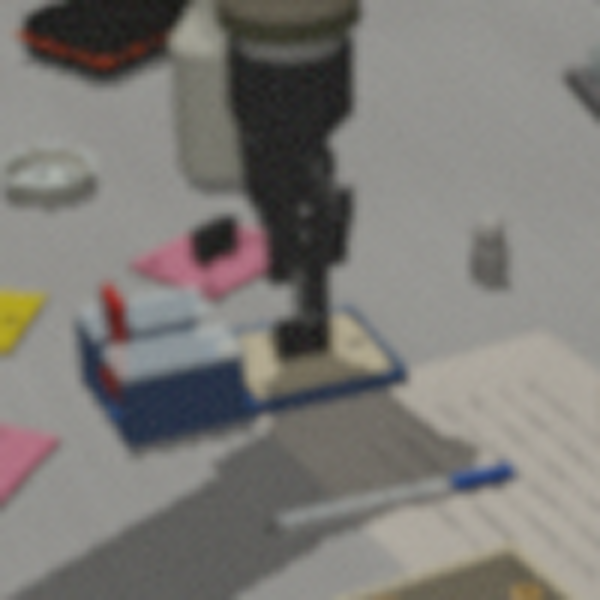

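The fingers are straight over the black rib at crop (300,340), and the slide has sprung back with the cover out on the deck. I'll lower and pinch.

Call:
apply_moves(
  rotation=[
    [0,0,0],
    [0,0,0],
    [0,0,0],
    [0,0,0],
    [0,0,0],
    [0,0,0],
    [0,0,0],
    [0,0,0],
    [0,0,0],
    [0,0,0],
    [0,0,0],
    [0,0,0],
    [0,0,0],
  ],
  xyz=[
    [0,0,0.27],
    [0,0,0.27],
    [0,0,0.24],
    [0,0,0],
    [0,0,0],
    [0,0,0],
    [0,0,0],
    [0,0,0],
    [0,0,0],
    [0,0,0],
    [0,0,0],
    [0,0,0],
    [0,0,0],
  ],
  gripper=[0,0,0,0,0.3,0.5,0.6,0.7,0.8,1,1,1,1],
  squeeze=50,
)

```text
clock: 8.88
tcp_pos: [0.5445, 0.1766, 0.0255]
tcp_rot: [3.141, 0.001, -3.124]
wrist_force: [-0.6, -0.0, 6.4]
grip_width: 0.149
gripper_force: 50.0
```

Call:
apply_moves(
  rotation=[
    [0,0,0],
    [0,0,0],
    [0,0,0],
    [0,0,0],
    [0,0,0],
    [0,0,0],
    [0,0,0],
    [0,0,0],
    [0,0,0],
    [0,0,0],
    [0,0,0],
    [0,0,0],
  ],
  xyz=[
    [0,0,-0.1],
    [0,0,-0.2],
    [0,0,-0.3],
    [0,0,-0.4],
    [0,0,-0.4],
    [0,0,-0.4],
    [0,0,-0.4],
    [0,0,-0.4],
    [0,0,-0.3],
    [0,0,-0.2],
    [0,0,0],
    [0,0,0],
  ],
  gripper=[1,1,1,1,1,1,1,1,1,1,1,1],
)

```text
clock: 9.88
tcp_pos: [0.544, 0.1764, 0.149]
tcp_rot: [3.141, 0.0, -3.124]
wrist_force: [-0.3, 0.4, -1.5]
grip_width: 0.153
gripper_force: 49.1
```

```bash
cat > cov.py <<'E'
from h import *
import sys
c=cap('top');s=cap('side');r=robot.sense();print(r['clock'],r['tcp_pos'],r['tcp_rot'],r['wrist_force'],r['grip_width'])
n=sys.argv[1]; p=r['tcp_pos']
out=[]
for k,im in(('top',c),('side',s)):
    u,v=proj(im,p-[0,0,.02]).astype(int); u=min(max(u,55),505); v=min(max(v,50),370)
    out.append(cv2.resize(im['frame'][v-50:v+50,u-55:u+55,::-1],None,fx=3.6,fy=5.5 if 0 else 3.6,interpolation=cv2.INTER_CUBIC)); print(k,'offset',u-55,v-50,'scale 3.6')
cv2.imwrite(f'pics/{n}.png',np.hstack(out))
E
python3 cov.py lift
```

```text
9.9833 [0.54345999 0.17619656 0.14795055] [-3.14103301e+00 -1.41450842e-03 -3.12407990e+00] [ 0.12109961  0.45855567 -1.76213167] 0.14971081326262958
top offset 143 163 scale 3.6
side offset 213 120 scale 3.6
```

View pics/lift.png

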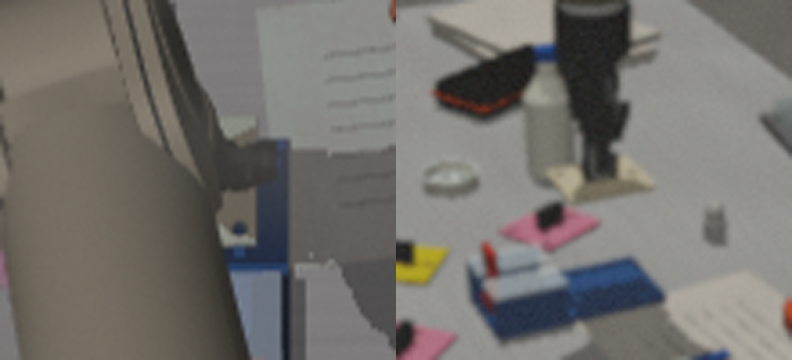

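The cover is held level (right half, (600,180)) and everything else is undisturbed. Now turn it by +0.107 rad and carry it over the house at height.

Call:
apply_moves(
  rotation=[
    [0,0,-0.45],
    [0,0,-0.45],
    [0,0,-0.44],
    [0,0,0],
    [0,0,0],
    [0,0,0],
    [0,0,0],
    [0,0,0],
    [0,0,0],
    [0,0,0],
    [0,0,0],
    [0,0,0],
    [0,0,0],
    [0,0,0],
    [0,0,0],
    [0,0,0],
    [0,0,0],
    [0,0,0],
    [0,0,0],
    [0,0,0],
  ],
  xyz=[
    [0,0,0],
    [0,0,0],
    [0,0,0],
    [0.06,-0.25,0],
    [0.12,-0.5,0],
    [0.14,-0.58,0],
    [0.14,-0.58,0],
    [0.14,-0.58,0],
    [0.14,-0.58,0],
    [0.14,-0.58,0],
    [0.14,-0.58,0],
    [0.14,-0.58,0],
    [0.14,-0.58,0],
    [0.14,-0.58,0],
    [0.14,-0.58,0],
    [0.14,-0.58,0],
    [0.14,-0.58,0],
    [0.12,-0.42,0],
    [0.06,-0.24,0],
    [0,0,0],
  ],
  gripper=[1,1,1,1,1,1,1,1,1,1,1,1,1,1,1,1,1,1,1,1],
)

```text
clock: 11.65
tcp_pos: [0.5035, -0.1687, 0.1485]
tcp_rot: [-3.141, -0.001, -3.022]
wrist_force: [-1.1, -0.3, -1.1]
grip_width: 0.151
gripper_force: 49.1
```

Call:
apply_moves(
  rotation=[
    [0,0,0],
    [0,0,0],
  ],
  xyz=[
    [0,0,0],
    [0,0,0],
  ],
  gripper=[1,1],
)

```text
clock: 11.82
tcp_pos: [0.5048, -0.1646, 0.1486]
tcp_rot: [3.141, -0.0, -3.016]
wrist_force: [0.8, 0.2, -1.3]
grip_width: 0.149
gripper_force: 49.1
```

Call:
apply_moves(
  rotation=[
    [0,0,0],
    [0,0,0],
    [0,0,0],
    [0,0,0],
    [0,0,0],
    [0,0,0],
    [0,0,0],
    [0,0,0],
    [0,0,0],
  ],
  xyz=[
    [0.02,-0.03,0.2],
    [0,0,0.25],
    [0,0,0.25],
    [0,0,0.25],
    [0,0,0.25],
    [0,0,0.15],
    [0,0,0.1],
    [0,0,0],
    [0,0,0],
  ],
  gripper=[1,1,1,1,1,1,1,1,1],
)

```text
clock: 12.57
tcp_pos: [0.504, -0.1674, 0.0908]
tcp_rot: [3.142, -0.0, -3.017]
wrist_force: [0.1, -1.3, -0.6]
grip_width: 0.144
gripper_force: 49.1
```

Run:
```python
from h import *
c=cap('top');s=cap('side');r=robot.sense();print(r['clock'],r['tcp_pos'],r['tcp_rot'],r['wrist_force'],r['grip_width'])
a=cv2.resize(c['frame'][190:270,290:370,::-1],None,fx=5,fy=5,interpolation=cv2.INTER_CUBIC)
b=cv2.resize(s['frame'][190:270,260:340,::-1],None,fx=5,fy=5,interpolation=cv2.INTER_CUBIC)
cv2.imwrite('pics/over.png',cv2.convertScaleAbs(np.hstack([a,b]),alpha=1.4))
```

```text
12.6667 [ 0.50436123 -0.16739826  0.09133896] [-3.14147382e+00  7.91602035e-04 -3.01705943e+00] [-1.56445018  0.03097725 -1.44037474] 0.1508738566733097
```

View pics/over.png

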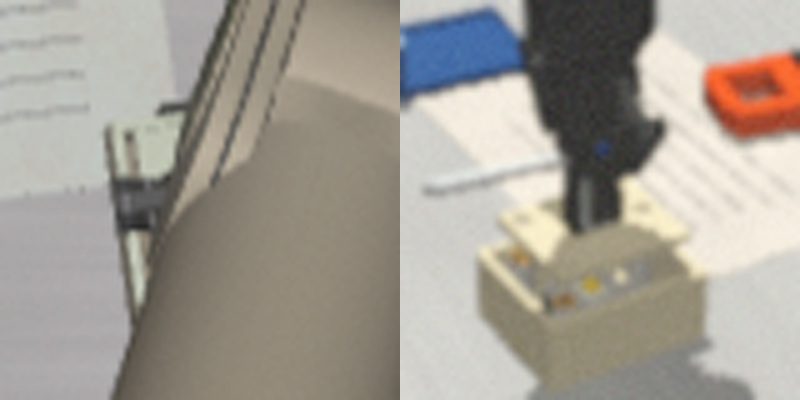

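The side view shows the cover over the house, level, with its holes at about (520,217) and (640,210) in the right half. The arm hides most of it from the top camera. I'll cross-check the cover and house in the same side camera.

Run:
```python
from h import *
s=cap('side');r=robot.sense();p=r['tcp_pos'];yw=r['tcp_rot'][2]+np.pi
R=lambda a:np.array([[np.cos(a),-np.sin(a)],[np.sin(a),np.cos(a)]])
L=np.array([[-34,26],[-34,-26],[34,0]])/1e3
print('tcp',p,yw)
im0=cv2.imread('pics/side0.png')[:,:,::-1]; hsv=cv2.cvtColor(np.ascontiguousarray(im0),cv2.COLOR_RGB2HSV)
m=cv2.inRange(hsv,(10,80,60),(32,255,255))[230:258,278:322]
n,l,st,ce=cv2.connectedComponentsWithStats(m)
for i in range(1,n):
    if st[i,4]>=3: q=ce[i]+[278,230];print('brass',st[i,4],q.round(2),onz(s,*q,.048).round(4))
print('house from top est:',[ (R(.124)@x+[.5044,-.1656]).round(4).tolist() for x in L])
zt=p[2]-.0195+.005
g=cv2.cvtColor(s['frame'],cv2.COLOR_RGB2GRAY).astype(float)
for x in L:
    w=R(yw)@x+p[:2]; u=proj(s,[*w,zt]); U,V=u.round().astype(int)
    k=g[V-4:V+5,U-5:U+6]; b=cv2.morphologyEx(k.astype(np.uint8),cv2.MORPH_CLOSE,np.ones((5,5))).astype(float)-k; b[b<6]=0
    y,xx=np.mgrid[V-4:V+5,U-5:U+6]; cc=np.array([(b*xx).sum(),(b*y).sum()])/max(b.sum(),1)
    print('hole exp',w.round(4),u.round(2),'found',cc.round(2),onz(s,*cc,zt)[:2].round(4)); print(k.astype(int))
```

```text
tcp [ 0.50440668 -0.16737551  0.09140519] 0.1245553926712506
brass 19 [307.42 238.42] [ 0.541  -0.1613  0.048 ]
brass 14 [284.   240.71] [ 0.4707 -0.144   0.048 ]
brass 8 [297.88 246.12] [ 0.498  -0.1858  0.048 ]
brass 12 [292.17 249.92] [ 0.475  -0.1963  0.048 ]
house from top est: [[0.4674, -0.144], [0.4739, -0.1956], [0.5381, -0.1614]]
hole exp [ 0.4674 -0.1458] [283.13 233.43] found [283.64 233.54] [ 0.4686 -0.1469]
[[149 150 151 155 163 170 172 171 173 169 163]
 [150 148 152 151 158 162 170 170 169 160 142]
 [148 148 150 156 158 163 166 170 168 155 135]
 [146 146 156 162 162 158 160 161 165 165 154]
 [144 140 151 162 157 144 143 146 162 167 167]
 [146 135 136 149 153 149 147 150 160 167 170]
 [145 139 130 134 151 160 163 164 168 169 169]
 [147 145 140 132 138 153 164 170 170 169 171]
 [148 149 149 146 136 136 152 164 170 169 170]]
hole exp [ 0.4739 -0.1974] [291.97 242.23] found [289.04 242.81] [ 0.465  -0.1967]
[[170 171 170 165 142 119 111 110 110 108 111]
 [165 170 168 154 131 114 110 109 114 112 112]
 [151 164 164 143 119 111 113 108 111 110 113]
 [127 149 148 128 111 110 111 109 111 112 112]
 [104 121 121 113 111 108 106 107 109 111 110]
 [ 92 103 102 104 103 105 106 106 110 109 110]
 [ 93  96  97 100 104 106 108 108 105 103 104]
 [ 95  98  96  97 103 102 105 105 102 101 103]
 [ 94  98 100  98  96  99  99 104 107 103 104]]
hole exp [ 0.5381 -0.1632] [307.01 231.13] found [304.41 231.01] [ 0.5312 -0.1594]
[[ 42  68 114 155 169 168 162 157 161 168 173]
 [ 40  56 107 155 169 172 167 162 159 161 166]
 [ 39  54 108 152 168 168 168 165 163 158 159]
 [ 40  56 106 152 160 156 154 158 164 161 155]
 [ 41  51 105 147 155 144 141 149 162 167 162]
 [ 37  55 106 151 157 155 156 156 165 168 169]
 [ 52  70 116 154 163 165 167 166 169 169 170]
 [ 81  92 117 140 149 154 161 167 168 169 169]
 [106 108 113 118 121 126 141 146 154 160 166]]
```

Both cameras agree the cover needs about +0.7 mm in x and +1.8 mm in y. I'll correct that and lower it to a gap of about 1 cm.

Call:
apply_moves(
  rotation=[
    [0,0,0],
    [0,0,0],
    [0,0,0],
    [0,0,0],
    [0,0,0],
    [0,0,0],
    [0,0,0],
    [0,0,0],
    [0,0,0],
    [0,0,0],
  ],
  xyz=[
    [-0.02,0.04,0],
    [0,0,0],
    [0,0,0.1],
    [0,0,0.1],
    [0,0,0.1],
    [0,0,0.04],
    [0,0,0],
    [0,0,0],
    [0,0,0],
    [0,0,0],
  ],
  gripper=[1,1,1,1,1,1,1,1,1,1],
)

```text
clock: 13.55
tcp_pos: [0.5047, -0.1656, 0.0774]
tcp_rot: [3.142, 0.0, -3.017]
wrist_force: [0.3, 1.1, -1.0]
grip_width: 0.154
gripper_force: 49.1
```

Run:
```python
from h import *
s=cap('side');r=robot.sense();print(r['clock'],r['tcp_pos'],r['tcp_rot'],r['wrist_force'],np.abs(r['qd']).max())
p=r['tcp_pos']; zt=p[2]-.0145
g=cv2.cvtColor(s['frame'],cv2.COLOR_RGB2GRAY)
for w in([.4674,-.144],[.5381,-.1614]):
    u=proj(s,[w[0]+.002,w[1],zt]);U,V=u.round().astype(int);k=g[V-2:V+3,U-3:U+4].astype(float)
    b=np.clip(158-k,0,None); y,x=np.mgrid[V-2:V+3,U-3:U+4]; cc=np.array([(b*x).sum(),(b*y).sum()])/b.sum()
    print(u.round(2),cc.round(2),onz(s,*cc,zt)[:2].round(4));print(k.astype(int))
print(onz(s,284,240.71,.048)[:2],onz(s,307.42,238.42,.048)[:2])
```

```text
13.6 [ 0.504716   -0.16562477  0.07743255] [ 3.14156193e+00  2.99778963e-04 -3.01702360e+00] [-0.6940659   0.68374013 -1.04398666] 0.0012585076823018275
[283.56 236.79] [282.86 237.51] [ 0.4661 -0.1467]
[[158 161 159 162 165 165 165]
 [163 158 147 145 152 163 170]
 [161 155 145 139 143 161 168]
 [148 154 157 156 157 165 170]
 [130 144 161 168 168 169 169]]
[307.26 234.48] [305.37 234.15] [ 0.5356 -0.1575]
[[110 154 167 170 170 169 169]
 [117 157 163 160 161 163 168]
 [123 154 151 142 139 150 163]
 [127 154 148 135 133 148 164]
 [122 154 161 156 154 161 167]]
[ 0.47070321 -0.14393025] [ 0.54100015 -0.16133027]
```

In the side view, hole 0 sits at about (284.0,236.6), which is (0.4706,−0.144). Hole 2 sits at about (307.5,234.5), which is (0.5407,−0.161). Both are within 1 mm of the brass inserts, with a gap of about 10 mm and the arm still, so I'm handing it in.

```bash
python3 -c "
from rig import robot
print(robot.close_job())"
```

```text
the job is handed in; nothing more can be done
None
```

I handed the job in with the cover held level and still about 1 cm above the lamp house. The two holes I could see were within about 1 mm of their threaded holes; the third was hidden in the side view. The judge's verdict was not shown.

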